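# Shim the board rework stage level

### The job

The three-footed stage that carries the server board has lost its front foot, so its front corner hangs low. Take the wedge shim from the bench, slide it thin end first and straight in under that corner, and ease it in until the bubble of the level on the stage sits centred between its two lines; then let go and leave the shim carrying the corner. Ease it in gently: do not shove the stage along the bench, do not press on the stage or the level by hand, and leave everything else on the bench where it is.

Things in the scene. Friction and masses are not known exactly. Their poses are not given: they have to be found in the camera images.
- stage: Three-footed dark cast-metal rework stage, 3.4 kg, loose. Origin on the bench midway between its two domed rear feet (250 mm apart); x from front corner to rear, y left, z up out of it. As found pitched 0.045 rad nose down: a boss under its belly (x -140 mm, 24 mm across, on the centre line) rests on the bench. Heater and board carrier, to 150 mm high, stand behind x -170 mm.
- stage_lip (a point): Middle of the lower outer edge of the front corner (stage frame -260, 0, 18 mm): the end of a flat arm 60 mm wide, 16 mm thick, clear on top for 90 mm. This straight edge rides up the shim. Height over the bench: about 6 mm as found, 18 mm when the frame is level. It weighs 6 to 10 N on the shim.
- level_end (a point): Front end, top edge, of the bar level: 240 mm aluminium bar, 24 mm wide, a yellow-green vial 114 mm long on top of its middle, held by magnets on the left-hand rail of the board carrier, along stage x. The carrier is clamped to the frame at an unknown angle, up to 0.031 rad either way about y: only the bubble shows when it is level; the lip is then 10 to 26 mm high.
- bubble (a joint): Bubble of that level: slope it shows, in rad, plus when it lies towards the stage's rear (rear high); 0 is centred between the two black lines (34 mm apart, bubble 26 mm long). It moves 7.5 mm per 0.01 rad, stops at 0.055 rad (41 mm) either way and settles in about 0.5 s. Lifting the lip 1 mm changes it by about -0.0038 rad.
- shim: Wedge shim, dark ribbed plastic, 60 g, flat on the bench: 130 mm long, 32 mm wide, 3 mm thick at the toe rising evenly (1 in 4) to 35 mm at the heel. Origin mid-underside; x from heel to toe, z up. Upright sides; the last 26 mm at the heel are solid, to grip across the width. Pushing it in under the corner takes about 8 to 20 N; it stays where left under load.
- shim_toe (a point): Middle of the shim's thin end, on its underside (shim frame 65, 0, 0 mm).
- shim_heel (a point): Middle of the shim's thick end, on its underside (shim frame -65, 0, 0 mm).
- packer: Bystander: flat packer of the same dark plastic, 100 x 32 x 10 mm, even in thickness; not the shim. Origin in the middle of its underside, x along its length.
- heatsink: Bystander: finned aluminium heat sink, 78 x 78 x 28 mm. Origin in the middle of its underside.
- torch: Bystander: black hand torch lying down, 130 mm long, 38 mm across the head. Origin on the bench under its middle.
- tape: Bystander: tape measure, 66 x 36 x 62 mm. Origin in the middle of its underside.
- driver: Bystander: screwdriver lying on the bench.
- memory: Bystander: memory module lying flat, 133 x 31 x 4 mm. Origin in the middle of its underside.
- screwdish: Bystander: steel screw dish, 90 mm across, 22 mm high. Origin in the middle of its underside.
Not all that is in view belongs to the job. Leave any purple, white or yellow look-alike of the shim alone.

How it is judged:
By the outcome, as a careful person would: the job done as asked, in the order asked, and still so for the second after the job is handed in, with the robot touching nothing.
It also fails if it takes over 67 s, if anything falls off the work surface, if the arm or the gripper's body presses on something with over 40 N, if the wrist force passes 120 N, or if a joint passes its speed limit or range.

### The arm

A 6-joint arm with a two-finger parallel gripper is mounted at the origin on the work surface. World frame = base frame: x ahead of the robot, y to its left, z up, the work surface at z = 0. Lengths are in m, angles in rad, forces in N, time in s.
With the tool pointing down it reaches from about 0.325 to 0.9 m from the base axis. Payload 6.1 kg.
Tool frame: the origin (TCP) lies midway between the tips of the shut fingers; the grasp point (between the pads) lies 19 mm behind it; x points along the fingers, y is the direction in which the jaws open and shut, and the axes are right-handed (so a half turn about x gives the same grasp; the last joint's range is limited). The gripper opens to 85 mm and grips with 20 to 120 N. Pads are 22 mm wide; open, the fingers measure 114 mm over their backs; the gripper's body (76 mm by 85 mm) begins 54 mm behind the grasp point. The pads swing forward as they close: fully open they stand 13 mm farther back than shut.
Start: joints at [1.065, 0.22, 1.526, -0, 1.395, -0.126], TCP at [0.232, 0.58, 0.231] pointing down, gripper open.
Joint ranges: [-2.98, 2.98], [-0.91, 2.08], [0.09, 2.57], [-1.24, 4.39], [0.2, 2.65], [-2.68, 2.68]. Speed limits (rad/s): [2.57, 2.57, 3.01, 3.14, 3.14, 3.14].

### API

Orientations are given as [roll, pitch, yaw] about the fixed x, y, z axes, in that order (R = Rz(yaw) Ry(pitch) Rx(roll)).
In Python, from plant import movep, move_l, set_joints, gripper_to, hold, inverse_kinematics, observe, get_image, get_calibration, Unreachable, job_done gives the robot as it stands. Calls block until the motion is done:
- movep(position, orientation): joint-space move of the TCP to a pose.
- move_l(position, feed=0.15, rotation=None, max_force=None): straight line of the TCP; rotation=None keeps the orientation; feed is the mean speed in m/s. With max_force (N) it stops when the force on the tool has changed by that much, and returns True; else False.
- set_joints(angles): joint-space move.
- gripper_to(opening, f_grip=None): finger opening in m; f_grip is the grip in N (None keeps the last); returns when the fingers have stopped.
- hold(seconds).
- inverse_kinematics(position, orientation): joint angles nearest the present ones, or None.
- observe(): the state.
- get_image(name): name is "scene" or "side" or "wrist"; returns (picture, depth): 420x560x3 uint8, red, green, blue; 420x560 float32, m along the optical axis (not along the pixel's ray), 0 where there is no reading.
- get_calibration(name): a dict with "intrinsics" (3x3 intrinsics, pixels), "world_from_camera" (4x4, takes a point from camera to world coordinates). Camera axes: x right, y down, z forward; pixel columns grow to the right and rows downward; lengths in m; the calibration is good to about 2 mm. A picture is of the moment at which its call begins: read the wrist's pose just before it. get_calibration takes no time and is no camera call; for the wrist camera it gives the pose at the moment of the call.
A pose or a line that the arm cannot do raises Unreachable and nothing moves.
- job_done(): hands the job in, once; it reports no verdict.
The state is a dict: "time_s": time; "q": joint angles; "joint_velocities": joint speeds; "joint_torque": joint torques, N m; "eef_pos": TCP position; "tcp_rot": TCP orientation; "ft_force": force on the tool from outside, world axes, zero at the start; "torque": the same for the moment, N m; "opening": finger opening in m.
Only numpy, scipy, OpenCV 4.12 (cv2) and the standard library are available. Lean on these libraries where they do the work, as an engineer would, in place of code of your own. Each camera call takes 0.05 s, during which the arm holds its last target.

## Working session

There is one attempt and no reset: what is moved stays moved. The work goes in short steps, each a Python script; the robot and the scene stay as the last script left them, time stands still between calls to the robot, and variables do not carry over. Pictures are saved under pics/ and viewed, and the job is handed in when it is done.

```bash
ls; mkdir -p pics
python3 - <<'E'
from plant import *
import cv2,numpy as np
for n in ["scene","side","wrist"]:
    c=get_calibration(n); p,d=get_image(n)
    np.savez(f"pics/{n}0.npz",p=p,d=d,K=c["intrinsics"],T=c["world_from_camera"])
    cv2.imwrite(f"pics/{n}0.png",p[:,:,::-1])
    print(n,c["intrinsics"],c["world_from_camera"].round(3) if hasattr(c["world_from_camera"],'round') else c)
s=observe();print(s)
E
```

```text
pics
scene [[379.97078454   0.         281.31011314]
 [  0.         379.97078454 208.40665676]
 [  0.           0.           1.        ]] [[-0.434  0.55  -0.714  1.408]
 [ 0.901  0.266 -0.342  0.422]
 [ 0.002 -0.792 -0.611  0.564]
 [ 0.     0.     0.     1.   ]]
side [[479.92313909   0.         281.14911134]
 [  0.         479.92313909 209.35463663]
 [  0.           0.           1.        ]] [[ 0.881 -0.302  0.364 -0.021]
 [-0.472 -0.598  0.647 -0.89 ]
 [ 0.022 -0.742 -0.67   0.708]
 [ 0.     0.     0.     1.   ]]
wrist [[299.7950894    0.         274.46519548]
 [  0.         299.7950894  209.67801477]
 [  0.           0.           1.        ]] [[ 0.37   0.883  0.29   0.157]
 [ 0.929 -0.352 -0.115  0.61 ]
 [ 0.     0.312 -0.95   0.374]
 [ 0.     0.     0.     1.   ]]
{'time_s': 0.15, 'q': array([ 1.06491485e+00,  2.21035192e-01,  1.52733103e+00, -1.45573662e-05,
        1.39470127e+00, -1.26076353e-01]), 'joint_velocities': array([ 0.00093003, -0.00334678, -0.00283369,  0.00198897,  0.00055705,
       -0.00033662]), 'joint_torque': array([ 1.34186368e-03, -4.97486937e+01, -3.89904678e+01,  7.21960049e-06,
        7.27481660e-03,  4.06619608e-05]), 'eef_pos': array([0.23148364, 0.58006057, 0.23046575]), 'tcp_rot': array([-1.6871577 ,  1.56932142, -2.06696026]), 'ft_force': array([-0.18229447, -0.1354205 ,  0.63106756]), 'torque': array([ 0.03404299,  0.01189376, -0.01151312]), 'opening': 0.08539687176897369}
```

View pics/scene0.png

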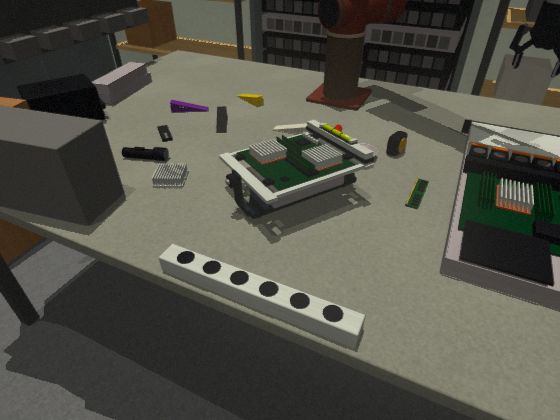

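View pics/side0.png

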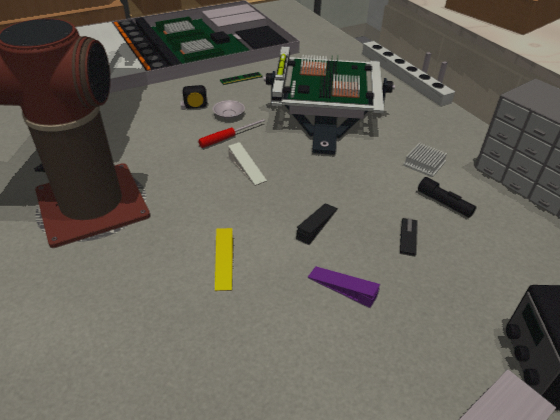

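View pics/wrist0.png

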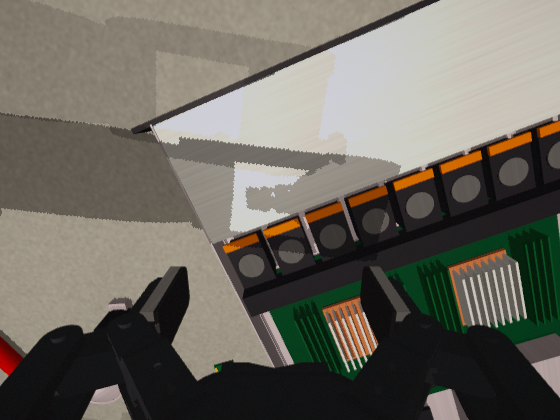

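Candidates (side image): dark block (317,223); dark block (408,236), probably the packer; purple wedge (345,285), yellow (224,258) and white (247,163), all three look-alikes. I'll take a close crop of the two dark ones and the stage.

```bash
cat > h.py <<'E'
import cv2,numpy as np
def load(n):
    z=np.load(f"pics/{n}.npz");return z["p"],z["d"],z["K"],z["T"]
def cloud(d,K,T):
    v,u=np.mgrid[:d.shape[0],:d.shape[1]]
    c=np.stack([(u-K[0,2])/K[0,0]*d,(v-K[1,2])/K[1,1]*d,d],-1)
    w=c@T[:3,:3].T+T[:3,3]; w[d<=0]=np.nan; return w
def ray(uv,K,T,z):
    uv=np.atleast_2d(uv).astype(float)
    c=np.c_[(uv[:,0]-K[0,2])/K[0,0],(uv[:,1]-K[1,2])/K[1,1],np.ones(len(uv))]@T[:3,:3].T
    s=(z-T[2,3])/c[:,2]; return T[:3,3]+c*s[:,None]
def proj(P,K,T):
    c=(np.atleast_2d(P)-T[:3,3])@T[:3,:3]; return np.c_[K[0,0]*c[:,0]/c[:,2]+K[0,2],K[1,1]*c[:,1]/c[:,2]+K[1,2]]
def crop(p,x0,y0,x1,y1,s,f):
    cv2.imwrite(f,cv2.resize(p[y0:y1,x0:x1,::-1],None,fx=s,fy=s,interpolation=cv2.INTER_CUBIC))
E
python3 - <<'E'
from h import *
p,d,K,T=load("side0"); w=cloud(d,K,T)
crop(p,285,190,430,270,5,"pics/s0c1.png"); crop(p,255,40,405,165,5,"pics/s0c2.png")
g=p.astype(int).sum(2)
for (x0,y0,x1,y1) in [(285,195,345,250),(392,210,425,262)]:
    m=np.zeros(g.shape,bool); m[y0:y1,x0:x1]=g[y0:y1,x0:x1]<170
    P=w[m]; P=P[~np.isnan(P[:,0])]; print(len(P),P.min(0).round(3),P.max(0).round(3), np.percentile(P[:,2],[5,25,50,75,95]).round(4))
    for hi in [0.004,]:
        c=P.mean(0); u,s,vt=np.linalg.svd((P-c)[:,:2],full_matrices=False); a=(P-c)[:,:2]@vt[0]
        k=np.polyfit(a,P[:,2],1); print(c.round(3),vt[0].round(3),np.ptp(a),k)
E
```

```text
767 [ 0.347 -0.328 -0.001] [ 0.472 -0.237  0.036] [0.0024 0.0091 0.0179 0.0253 0.0333]
[ 0.396 -0.293  0.018] [-0.858 -0.514] 0.13352793313329445 [0.1287382  0.01759114]
501 [ 0.513 -0.45  -0.002] [ 0.599 -0.358  0.014] [0.0036 0.0081 0.0091 0.01   0.0113]
[ 0.55  -0.41   0.009] [-0.653 -0.758] 0.10098515004712513 [-0.01337292  0.00862874]
```

View pics/s0c1.png

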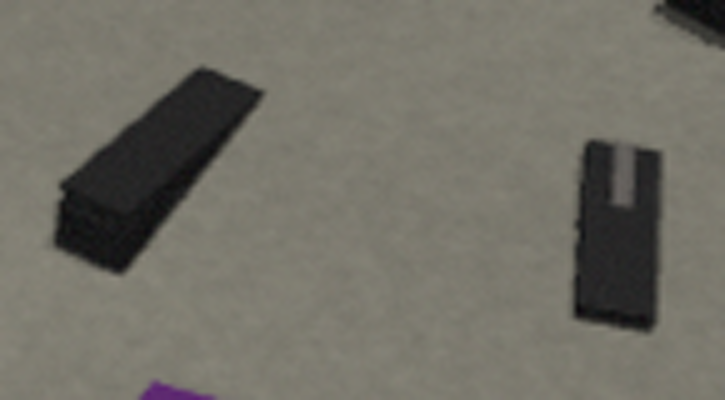

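View pics/s0c2.png

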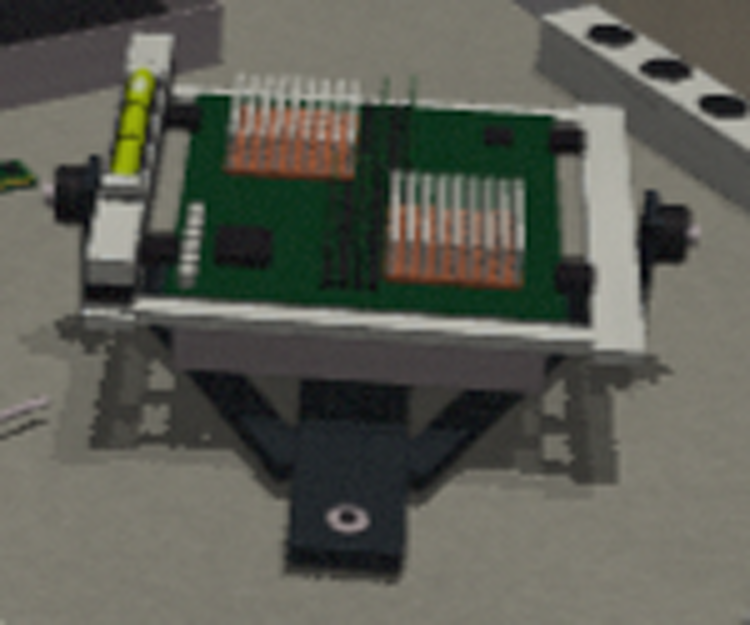

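The left dark block rises evenly from 3 to 35 mm and is about 130 mm long, so it is the shim, with its heel towards the lower left. The one at (408,236) is flat at 10 mm and 100 mm long, so it is the packer. Next I'll measure the shim and the lip.

Run:
```python
from h import *
p,d,K,T=load("side0"); w=cloud(d,K,T)
f=lambda L,o:np.array(L)/5.+np.array(o)+(-.4)
s=(285,190)
tt=ray(f([(201,67),(265,92)],s),K,T,.003); ht=ray(f([(63,187),(128,213)],s),K,T,.035); hb=ray(f([(57,245),(122,273)],s),K,T,0)
for n,a in (("toe top",tt),("heel top",ht),("heel bot",hb)): print(n,a.round(4).tolist(),np.linalg.norm(a[0]-a[1]))
print("len",np.linalg.norm((tt.mean(0)-ht.mean(0))[:2]), "yaw",np.arctan2(*(tt.mean(0)-ht.mean(0))[[1,0]]))
# shim side view scene for check
s=(255,40)
lb=ray(f([(290,572),(402,578)],s),K,T,.006); lt=ray(f([(290,547),(406,550)],s),K,T,.022)
for n,a in (("lip bot",lb),("lip top",lt)): print(n,a.round(4).tolist(),np.linalg.norm(a[0]-a[1]),np.arctan2(*(a[1]-a[0])[[1,0]])+np.pi/2, a.mean(0).round(4))
# arm top plane
for (u,v) in [(318,140),(324,135),(332,140),(324,150),(324,130)]: print((u,v),w[v,u].round(4))
# front rail and level
for (x,y) in [(160,310),(400,325),(580,338),(120,230),(115,270),(150,50),(130,170)]:
    u,v=int(x/5+255),int(y/5+40);print((u,v),w[v,u].round(4))
p,d,K,T=load("scene0")
crop(p,210,110,390,225,4,"pics/sc0c.png")
```

```text
toe top [[0.4591, -0.2345, 0.003], [0.4755, -0.2615, 0.003]] 0.03159866314318981
heel top [[0.3485, -0.3015, 0.035], [0.3643, -0.3261, 0.035]] 0.029277174951557353
heel bot [[0.3485, -0.2996, 0.0], [0.3643, -0.3256, 0.0]] 0.03040532975778404
len 0.12894169385154072 yaw 0.5353515126596399
lip bot [[0.5288, -0.065, 0.006], [0.5766, -0.0945, 0.006]] 0.05613826973223914 1.0179432083785733 [ 0.5527 -0.0797  0.006 ]
lip top [[0.5273, -0.0655, 0.022], [0.5778, -0.0935, 0.022]] 0.057709292358831536 1.0655596425423663 [ 0.5525 -0.0795  0.022 ]
(318, 140) [ 0.561  -0.0363  0.0211]
(324, 135) [ 0.5846 -0.0269  0.0237]
(332, 140) [ 0.5912 -0.0549  0.0233]
(324, 150) [ 0.5551 -0.0753  0.0165]
(324, 130) [ 0.5962 -0.0082  0.0248]
(287, 102) [0.5227 0.0629 0.0888]
(335, 105) [ 0.625  -0.005   0.0894]
(371, 107) [ 0.7026 -0.0533  0.0891]
(279, 86) [0.5136 0.0907 0.1226]
(278, 94) [0.5002 0.0705 0.1131]
(285, 50) [0.6195 0.2541 0.1327]
(281, 74) [0.5392 0.1282 0.1331]
```

View pics/sc0c.png

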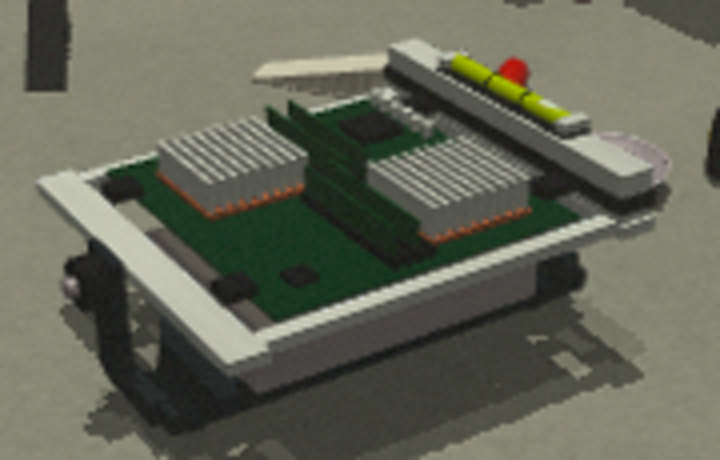

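```bash
cat >> h.py <<'E'
from scipy.spatial.transform import Rotation as Ro
def rpy(yaw,flip=False):
    """tool down, jaw axis across yaw"""
    k=-1 if flip else 1
    x=np.array([0,0,-1.]);y=k*np.array([-np.sin(yaw),np.cos(yaw),0]);z=np.cross(x,y)
    return Ro.from_matrix(np.c_[x,y,z]).as_euler('xyz')
def snap(n,name):
    from plant import get_calibration,get_image
    c=get_calibration(n); p,d=get_image(n)
    np.savez(f"pics/{name}.npz",p=p,d=d,K=c["intrinsics"],T=c["world_from_camera"]); cv2.imwrite(f"pics/{name}.png",p[:,:,::-1])
    return p,d,c["intrinsics"],np.array(c["world_from_camera"])
E
python3 - <<'E'
from h import *
from plant import *
o=observe(); R=Ro.from_euler('xyz',o['tcp_rot']).as_matrix(); print(R.round(2))
T=np.array(get_calibration("wrist")["world_from_camera"]); print("cam offset in tool",(R.T@(T[:3,3]-o['eef_pos'])).round(3))
for fl in (0,1):
    for pos,y in (([.367,-.3075,.2],.535),([.367,-.3075,.006],.535),([.49,-.18,.006],1.0),([.535,-.11,.006],1.0),([.535,-.11,.2],1.0),([.56,.0,.3],1.0)):
        q=inverse_kinematics(pos,rpy(y,fl)); print(fl,pos,None if q is None else np.round(q,2))
E
```

```text
[[-0.    0.37  0.93]
 [-0.    0.93 -0.37]
 [-1.   -0.   -0.  ]]
cam offset in tool [-0.143 -0.    -0.081]
0 [0.367, -0.3075, 0.2] None
0 [0.367, -0.3075, 0.006] None
0 [0.49, -0.18, 0.006] None
0 [0.535, -0.11, 0.006] None
0 [0.535, -0.11, 0.2] None
0 [0.56, 0.0, 0.3] None
1 [0.367, -0.3075, 0.2] [-0.86 -0.11  1.93  0.    1.32  0.17]
1 [0.367, -0.3075, 0.006] [-0.86  0.17  2.06  0.    0.91  0.17]
1 [0.49, -0.18, 0.006] [-0.5   0.26  1.95  0.    0.93  0.07]
1 [0.535, -0.11, 0.006] [-0.35  0.31  1.88  0.    0.95  0.22]
1 [0.535, -0.11, 0.2] [-0.35  0.06  1.77  0.    1.32  0.22]
1 [0.56, 0.0, 0.3] [-0.14  0.03  1.61  0.    1.5   0.43]<sys>:0: UserWarning: Gimbal lock detected. Setting third angle to zero since it is not possible to uniquely determine all angles.
```

```bash
cat >> h.py <<'E'
import warnings; warnings.filterwarnings("ignore")
def tool(yaw,tilt=0.35):
    """tool down, leaning back (away from shim toe direction) by tilt; fingers point down and forward; flipped grasp"""
    f=np.array([np.cos(yaw),np.sin(yaw),0]); y=np.array([np.sin(yaw),-np.cos(yaw),0])
    x=np.array([0,0,-1.])*np.cos(tilt)+f*np.sin(tilt); z=np.cross(x,y)
    return Ro.from_matrix(np.c_[x,y,z])
def tcp_for(g,yaw,tilt=0.35,back=0.021):
    """TCP for wanted pad centre g"""
    return np.array(g)+tool(yaw,tilt).as_matrix()[:,0]*back
E
python3 - <<'E'
from h import *
from plant import *
for tl in (.35,.5):
  for pos,y in (([.367,-.3075,.2],.535),([.367,-.3075,.027],.535),([.49,-.18,.027],1.0),([.535,-.11,.027],1.0),([.535,-.11,.2],1.0)):
    q=inverse_kinematics(tcp_for(pos,y,tl),tool(y,tl).as_euler('xyz')); print(tl,pos,None if q is None else np.round(q,2))
# wrist view pose
q=inverse_kinematics([.40,-.27,.25],rpy(.535,1));print(q)
E
```

```text
0.35 [0.367, -0.3075, 0.2] [-1.1  -0.13  2.03  0.36  1.29 -0.17]
0.35 [0.367, -0.3075, 0.027] [-1.1   0.16  2.12  0.44  0.93 -0.34]
0.35 [0.49, -0.18, 0.027] [-0.71  0.27  1.98  0.42  0.98 -0.4 ]
0.35 [0.535, -0.11, 0.027] [-0.55  0.29  1.96  0.44  0.93 -0.25]
0.35 [0.535, -0.11, 0.2] [-0.55  0.03  1.88  0.37  1.25 -0.1 ]
0.5 [0.367, -0.3075, 0.2] [-1.19 -0.12  2.05  0.51  1.32 -0.31]
0.5 [0.367, -0.3075, 0.027] [-1.19  0.2   2.13  0.6   0.99 -0.53]
0.5 [0.49, -0.18, 0.027] [-0.8   0.32  1.98  0.57  1.05 -0.57]
0.5 [0.535, -0.11, 0.027] [-0.63  0.32  1.97  0.61  0.98 -0.45]
0.5 [0.535, -0.11, 0.2] [-0.63  0.04  1.91  0.52  1.28 -0.24]
[-0.75734721 -0.13961794  1.86254319  0.          1.41866739  0.27844911]
```

Run:
```python
from h import *
from plant import *
try:
    movep([.57,.06,.36],rpy(1.0,1))
except Unreachable as e: print(e)
hold(.2); snap("wrist","w1"); print(observe()['time_s'],observe()['eef_pos'])
```

```text
2.6667 [0.5699293  0.06056601 0.35986544]
```

View pics/w1.png

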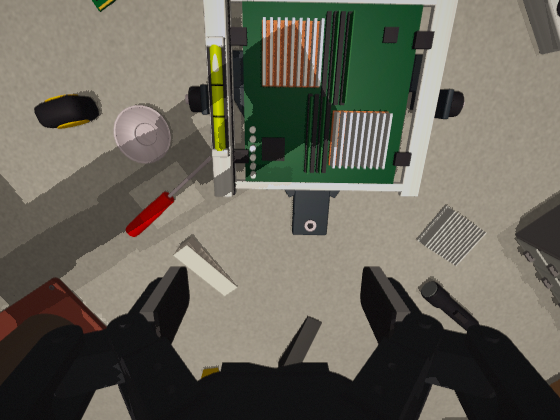

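Run:
```python
from h import *
p,d,K,T=load("w1"); 
a=cv2.resize(p[30:165,195:245,::-1],None,fx=4.4,fy=4.4,interpolation=cv2.INTER_CUBIC); b=cv2.resize(p[180:245,280:340,::-1],None,fx=8,fy=8,interpolation=cv2.INTER_CUBIC)
H=max(a.shape[0],b.shape[0]);c=np.zeros((H,a.shape[1]+b.shape[1],3),np.uint8);c[:a.shape[0],:a.shape[1]]=a;c[:b.shape[0],a.shape[1]:]=b
cv2.imwrite("pics/w1c.png",c); print(a.shape)
w=cloud(d,K,T)
# carrier side rails yaw: white rail outer edges; use arm edges
g=p.astype(int).sum(2)
for v in (195,205,215,225,230): print(v,g[v,286:336:1].tolist() if v==215 else '', w[v,310].round(4))
for r,n in (((217,45),"vial")),: pass
for uv in [(217,150),(217,45),(222,185),(220,160),(186+220,188),(240,188),(445,10),(412,190)]: print(uv,w[uv[1],uv[0]].round(4))
print(p[40:155,217].tolist())
```

```text
(594, 220, 3)
195  [ 0.5912 -0.0133  0.0251]
205  [ 0.5824 -0.0283  0.0247]
215 [456, 459, 446, 433, 419, 383, 293, 94, 153, 194, 194, 193, 192, 190, 190, 187, 189, 189, 191, 188, 185, 185, 185, 185, 185, 181, 179, 181, 182, 180, 181, 181, 180, 177, 180, 178, 176, 174, 178, 177, 178, 151, 359, 448, 453, 450, 448, 448, 451, 452] [ 0.5733 -0.0443  0.0226]
225  [ 0.5644 -0.0585  0.0264]
230  [ 0.5596 -0.067   0.0248]
(217, 150) [0.5298 0.1288 0.1352]
(217, 45) [0.597  0.2188 0.1429]
(222, 185) [0.5058 0.0887 0.1218]
(220, 160) [0.5228 0.1166 0.1223]
(406, 188) [ 0.7135 -0.0578  0.0913]
(240, 188) [0.516  0.0683 0.0911]
(445, 10) [0.8365 0.1165 0.1053]
(412, 190) [ 0.7197 -0.0654  0.0904]
[[202, 203, 206], [202, 203, 209], [202, 203, 211], [202, 203, 211], [202, 202, 211], [189, 190, 141], [174, 183, 0], [172, 182, 0], [173, 183, 0], [173, 183, 0], [174, 184, 0], [174, 184, 0], [174, 184, 0], [175, 186, 0], [176, 186, 0], [175, 186, 0], [176, 186, 0], [176, 186, 0], [188, 191, 71], [191, 193, 86], [196, 194, 125], [202, 197, 163], [203, 198, 168], [203, 199, 169], [203, 199, 170], [203, 
[... 660 characters left out ...]
], [205, 206, 0], [206, 206, 0], [205, 206, 0], [205, 206, 0], [204, 206, 0], [203, 206, 0], [154, 156, 0], [72, 72, 28], [120, 124, 0], [190, 198, 0], [197, 205, 0], [196, 204, 0], [195, 203, 0], [194, 203, 0], [192, 201, 0], [191, 201, 0], [191, 200, 0], [190, 199, 0], [187, 197, 0], [186, 196, 0], [185, 195, 0], [185, 195, 0], [184, 194, 0], [185, 195, 0], [183, 193, 0], [182, 192, 0], [168, 178, 0], [178, 189, 0], [168, 178, 0], [166, 175, 0], [180, 191, 0], [182, 192, 0], [168, 179, 0], [162, 172, 0], [163, 173, 0], [164, 174, 0], [163, 173, 0], [163, 173, 0], [162, 172, 0], [162, 172, 0], [162, 172, 0], [143, 149, 21], [198, 195, 181], [206, 202, 191], [206, 202, 192], [206, 202, 191]]
```

View pics/w1c.png

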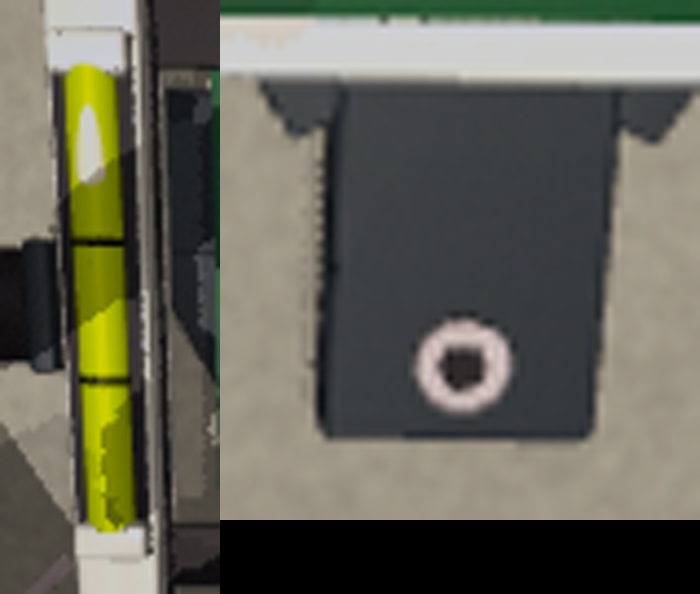

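Run:
```python
from h import *
p,d,K,T=load("w1")
lt=ray([(292.9,234.5),(326.2,234.5)],K,T,.022); print(lt.round(4),np.linalg.norm(lt[1]-lt[0]),"yaw",np.arctan2(*(lt[1]-lt[0])[[1,0]])+np.pi/2,lt.mean(0).round(4))
# arm side edges on the top (height .022 at lip, + .045*dx)
for e in ([(290+2.6,225),(295.6,193)],[(326.5,225),(329.2,193)]):
    a=ray(e[0],K,T,.0225)[0]; b=ray(e[1],K,T,.0245)[0]; print("side",a.round(4),b.round(4),np.arctan2(b[1]-a[1],b[0]-a[0]))
a=ray([(240,188),(406,188)],K,T,.091);print("rail",np.arctan2(*(a[1]-a[0])[[1,0]])+np.pi/2)
# front rail lower edge by row scan
g=p.astype(int).sum(2); pts=[]
for u in range(240,290,3):
    col=g[180:200,u]; i=np.argmin(np.diff(col)); pts.append((u,180+i+.5))
for u in range(335,400,3):
    col=g[180:200,u]; i=np.argmin(np.diff(col)); pts.append((u,180+i+.5))
a=ray(pts,K,T,.091); k=np.polyfit(a[:,0],a[:,1],1); print("rail fit",np.arctan(k[0])+np.pi/2, np.std(a[:,1]-np.polyval(k,a[:,0])))
# shim visible?
w=cloud(d,K,T)
m=np.zeros(g.shape,bool); m[316:362,280:322]=g[316:362,280:322]<200; P=w[m]; print(P.min(0),P.max(0))
```

```text
[[ 0.53   -0.0594  0.022 ]
 [ 0.5787 -0.0905  0.022 ]] 0.05777415370882233 yaw 1.0025923321762362 [ 0.5544 -0.075   0.022 ]
side [ 0.5389 -0.0439  0.0225] [0.5729 0.0023 0.0245] 0.9364639006486929
side [ 0.5879 -0.0752  0.0225] [ 0.6196 -0.0275  0.0245] 0.9839279406941753
rail 1.0023609360540044
rail fit 0.9854758705592463 0.0005256657116373438
[nan nan nan] [nan nan nan]
```

Run:
```python
from h import *
from plant import *
y=.535; f=np.array([np.cos(y),np.sin(y),0])
g=np.array([.4115,-.281,0])-f*.052; g[2]=.15
movep(tcp_for(g,y),tool(y).as_euler('xyz')); hold(.2)
snap("wrist","w2"); o=observe(); print(o['time_s'],o['eef_pos'],o['ft_force'])
```

```text
4.6583 [ 0.37352658 -0.30360771  0.13058186] [-0.07161569  0.99284807  0.19308018]
```

View pics/w2.png

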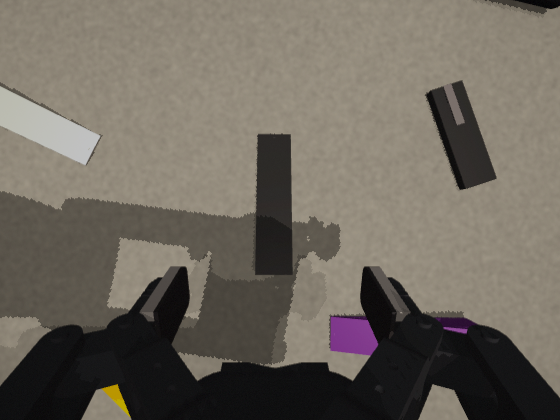

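The shim's toe edge lies at (258–291,135) and its heel at (256–293,275). The purple wedge's corner is at (330,318). I'll check the finger clearance to it.

Run:
```python
from h import *
p,d,K,T=load("w2"); w=cloud(d,K,T)
g=p.astype(int).sum(2)
for r in (140,160,180,200): print(r,g[r,250:298].tolist()) if r==160 else None
tt=ray([(257.5,134.5),(291,134.5)],K,T,.003); hb=ray([(255.5,274.5),(292.5,274.5)],K,T,.035)
print(tt.round(4),hb.round(4)); a,b=tt.mean(0),hb.mean(0)
print("len",np.linalg.norm((a-b)[:2]),"yaw",np.arctan2(*(a-b)[[1,0]]),"ctr",(a+b)/2,"w",np.linalg.norm(tt[0]-tt[1]),np.linalg.norm(hb[0]-hb[1]))
P=[]
for z in (0,.03): P.append(ray([(330,318),(330,350),(440,322)],K,T,z).round(4))
print("purple",P, w[330,345].round(4), w[345,345].round(4))
for v in (140,180,220,265): print(w[v,274].round(4))
y=.535;c=(a+b)/2;F=np.array([np.cos(y),np.sin(y)]);S=np.array([-np.sin(y),np.cos(y)])
for q in (*P[0],*P[1]): e=q[:2]-c[:2]; print((e@F).round(4),(e@S).round(4))
```

```text
160 [415, 413, 414, 411, 410, 405, 341, 184, 124, 123, 126, 127, 128, 125, 128, 125, 125, 127, 123, 121, 126, 125, 125, 125, 123, 126, 125, 123, 123, 122, 128, 125, 122, 123, 125, 127, 127, 123, 127, 125, 144, 359, 425, 423, 422, 419, 417, 419]
[[ 0.4586 -0.233   0.003 ]
 [ 0.4753 -0.2611  0.003 ]] [[ 0.3472 -0.2998  0.035 ]
 [ 0.3634 -0.327   0.035 ]]
len 0.12985161157232228 yaw 0.536118462055869 ctr [ 0.41115317 -0.28023198  0.019     ] w 0.0326780593409879 0.031612865170809884
purple [array([[ 0.3417, -0.3844,  0.    ],
       [ 0.3154, -0.3998,  0.    ],
       [ 0.3927, -0.4775, -0.    ]]), array([[ 0.3472, -0.3747,  0.03  ],
       [ 0.3237, -0.3886,  0.03  ],
       [ 0.393 , -0.4582,  0.03  ]])] [ 0.3403 -0.4004  0.0057] [ 0.3283 -0.4074  0.0059]
[ 0.4618 -0.2499  0.0048]
[ 0.4273 -0.2705  0.0146]
[ 0.3953 -0.2896  0.0255]
[ 0.362  -0.3094  0.0331]
-0.1129 -0.0542
-0.1433 -0.054
-0.1165 -0.1603
-0.1032 -0.0487
-0.1305 -0.0486
-0.1064 -0.1438
```

```bash
python3 - <<'E'
from h import *
from plant import *
y=.536; f=np.array([np.cos(y),np.sin(y),0])
g=np.array([.4112,-.2803,0])-f*.052; g[2]=.027
R=tool(y).as_euler('xyz')
gripper_to(.062)
up=g.copy();up[2]=.06
move_l(tcp_for(up,y),feed=.12,rotation=R)
hit=move_l(tcp_for(g,y),feed=.05,max_force=6); print("hit",hit,observe()['eef_pos'],observe()['ft_force'])
snap("wrist","w3a")
gripper_to(.025,f_grip=60)
o=observe(); print(o['time_s'],o['opening'],o['eef_pos'],o['ft_force'])
p=o['eef_pos'].copy(); p[2]+=.04; move_l(p,feed=.1); hold(.1)
o=observe(); print(o['time_s'],o['opening'],o['ft_force'])
snap("wrist","w3")
E
python3 - <<'E'
import cv2,numpy as np
a=cv2.imread('pics/w3a.png');b=cv2.imread('pics/w3.png')
cv2.imwrite('pics/w3ab.png',cv2.resize(np.hstack([a,b]),(800,300)))
E
```

```text
hit False [ 0.37271895 -0.303253    0.00726219] [ 0.173529   -0.38538001 -0.21729495]
7.1583 0.030596768279016962 [ 0.37294858 -0.30378909  0.00780905] [-0.16983176 -0.56330796  3.70386186]
7.8167 0.031082641889266467 [-0.33829257  0.11013847 -1.38137148]
```

View pics/w3ab.png

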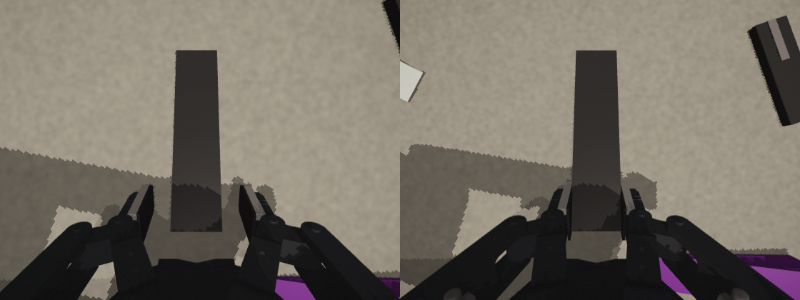

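Run:
```python
from h import *
from plant import *
y=.995; f=np.array([np.cos(y),np.sin(y),0]); lip=np.array([.5535,-.077,0])
R=tool(y).as_euler('xyz')
o=observe()
p=lip-f*.135
movep(p+[0,0,.05],R); hit=move_l(p+[0,0,.012],feed=.06,max_force=6); print(hit); hold(.3)
o=observe(); print(o['time_s'],o['eef_pos'],o['tcp_rot'],R,o['ft_force'])
snap("wrist","w4"); snap("side","s4")
p,d,K,T=load("s4"); crop(p,250,60,410,200,5,"pics/s4c.png")
```

```text
False
9.6167 [ 0.48022094 -0.19038138  0.01232776] [3.13966318 1.22092447 0.99330387] [3.14159265 1.22079633 0.995     ] [ 0.56061755  0.60269096 -0.39447345]
```

View pics/w4.png

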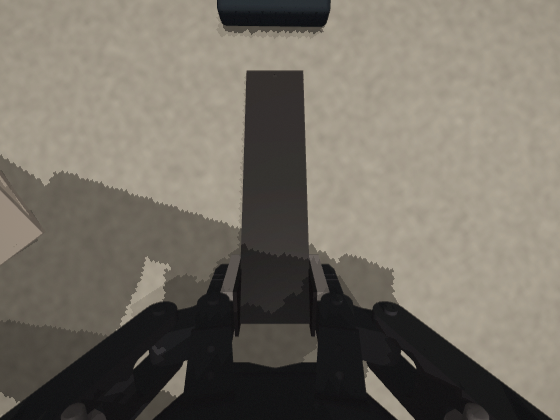

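View pics/s4c.png

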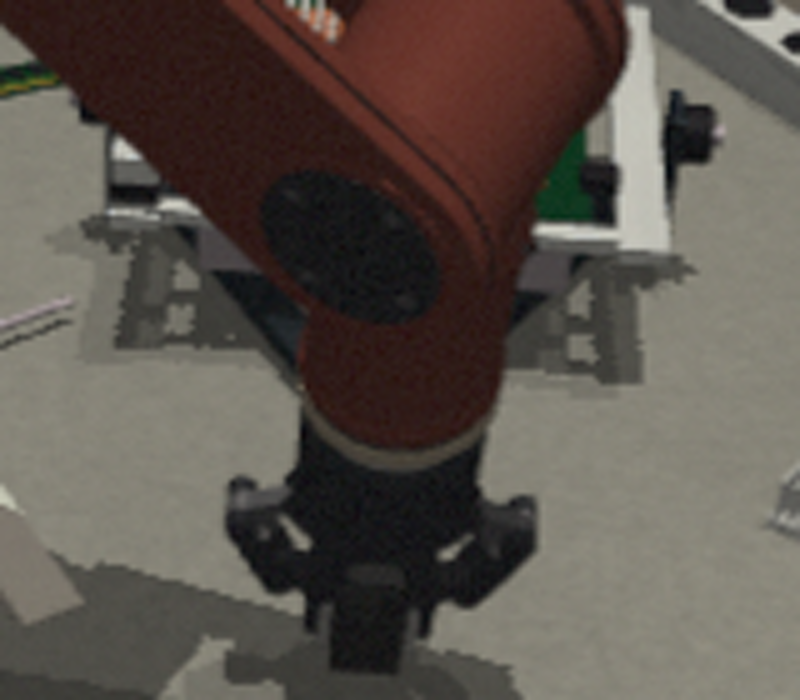

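Run:
```python
from h import *
from plant import *
p,d,K,T=load("w4"); y=.995; F=np.array([np.cos(y),np.sin(y),0])
g=p.astype(int).sum(2); print(g[0:40,274].tolist())
t=ray([(274.5,70)],K,T,.003+.004)[0]; l=ray([(274.,26.5)],K,T,.006)[0]; e=ray([(218,20),(330,20)],K,T,.012)
print("toe",t,"lip",l,"gap",(l-t)@F,"lip w",np.linalg.norm(e[1]-e[0]),"tcp-toe",(t-observe()['eef_pos'])@F)
snap("scene","sc4"); p,d,K,T=load("sc4"); crop(p,210,100,400,225,4,"pics/sc4c.png")
```

```text
[144, 141, 141, 145, 143, 140, 136, 128, 122, 122, 113, 100, 89, 71, 65, 61, 60, 61, 58, 60, 60, 54, 54, 54, 53, 57, 172, 219, 224, 224, 223, 227, 368, 388, 383, 382, 379, 382, 386, 430]
toe [ 0.54035254 -0.09669846  0.007     ] lip [ 0.55419567 -0.07480283  0.006     ] gap 0.025902779018770836 lip w 0.06207601449982971 tcp-toe 0.11131184541831639
```

View pics/sc4c.png

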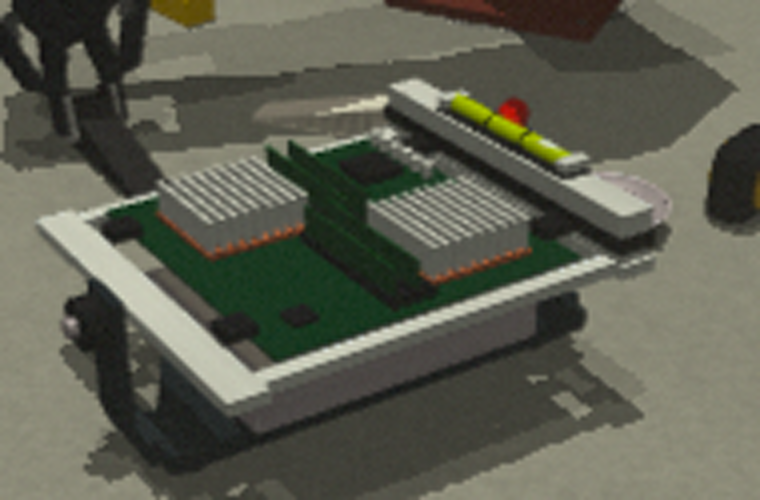

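Run:
```python
from h import *
from plant import *
y=.995; F=np.array([np.cos(y),np.sin(y),0])
p0=observe()['eef_pos']; p=p0.copy(); p[2]=.0078
print(move_l(p,feed=.03,max_force=5)); o=observe(); print("down",o['eef_pos'],o['ft_force'])
p=o['eef_pos']; z=p[2]
line=np.array([.48022,-.19038,0])  # start
for adv in (.026,.05,.066,.081):
    t=line+F*adv; t[2]=z
    h=move_l(t,feed=.03,max_force=30); o=observe(); print(adv,h,o['time_s'],o['eef_pos'].round(4),"along",(o['ft_force']@F).round(1),o['ft_force'].round(1),o['opening'].round(4))
    if h: break
hold(.3)
snap("scene","sc5"); snap("wrist","w5"); p,d,K,T=load("sc5"); crop(p,290,100,390,170,8,"pics/sc5c.png")
```

```text
True
down [ 0.4805286  -0.19069524  0.0078247 ] [ 0.12442249 -0.27130973  4.04829267]Traceback (most recent call last):
  File "<stdin>", line 10, in <module>
AttributeError: 'float' object has no attribute 'round'
```

Run:
```python
from h import *
from plant import *
y=.995; F=np.array([np.cos(y),np.sin(y),0])
line=np.array([.48022,-.19038,0]); z=.0082
for adv in (.03,.05,.066,.081):
    t=line+F*adv; t[2]=z
    h=move_l(t,feed=.03,max_force=30); o=observe(); print(adv,h,o['time_s'],o['eef_pos'].round(4),"along",round(o['ft_force']@F,1),o['ft_force'].round(1),round(o['opening'],4))
    if h: break
hold(.3)
snap("scene","sc5"); snap("wrist","w5"); p,d,K,T=load("sc5"); crop(p,290,100,390,170,8,"pics/sc5c.png")
```

```text
0.03 False 11.3 [ 0.4963 -0.1645  0.0078] along 0.5 [0.  0.6 1.9] 0.0312
0.05 False 12.1167 [ 0.5071 -0.1505  0.008 ] along -10.8 [-5.1 -9.6  0.1] 0.0311
0.066 False 12.8 [ 0.5158 -0.1369  0.0079] along -10.1 [-4.8 -8.9  0.1] 0.0307
0.081 False 13.45 [ 0.524  -0.1242  0.0078] along -9.1 [-4.8 -7.7 -0. ] 0.0302
```

View pics/sc5c.png

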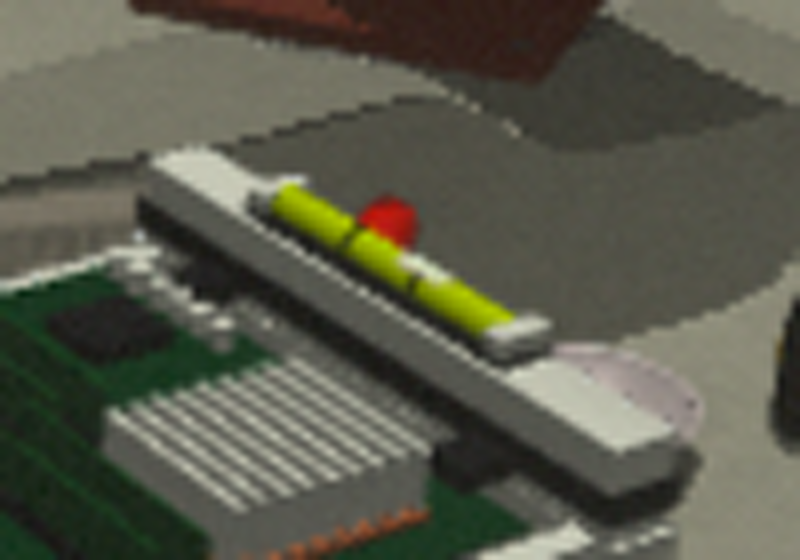

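View pics/w5.png

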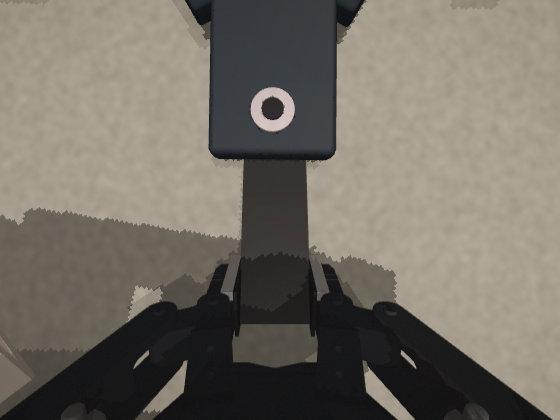

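The corner is riding up. The bubble is now near the rear line, (425,267) in the crop with the midpoint of the lines at (384,260), which is about +0.022 rad. The shim is straight and centred under the arm. I'll advance 17 mm and look again.

```bash
cat > adv.py <<'E'
import sys
from h import *
from plant import *
y=.995; F=np.array([np.cos(y),np.sin(y),0])
line=np.array([.48022,-.19038,0]); z=.0082
adv=float(sys.argv[1]); t=line+F*adv; t[2]=z
h=move_l(t,feed=.02,max_force=25); o=observe(); print(adv,h,o['time_s'],o['eef_pos'].round(4),"along",round(o['ft_force']@F,1),o['ft_force'].round(1),round(o['opening'],4))
hold(.9)
n="sc_%d"%round(adv*1e4)
snap("scene",n); snap("wrist","w_%d"%round(adv*1e4)); p,d,K,T=load(n); crop(p,315,115,365,150,16,f"pics/{n}c.png")
print(observe()['time_s'])
E
python3 adv.py .098
```

```text
0.098 False 14.85 [ 0.533  -0.1101  0.0078] along -11.4 [-6.1 -9.6  0.1] 0.031
15.85
```

View pics/sc_980c.png

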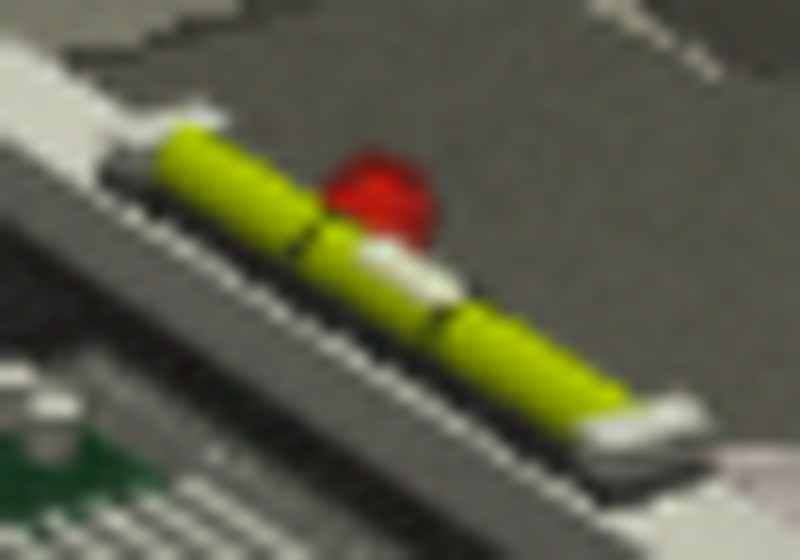

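View pics/w_980.png

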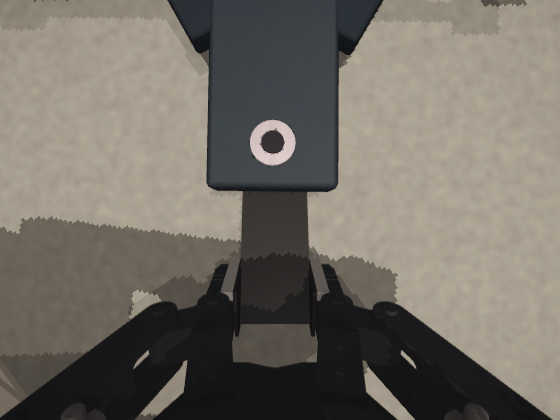

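The bubble now reads about +5 mm, or +0.0066 rad. That matches the expected rate, so it needs about 6.5 mm more.

```bash
python3 adv.py .1045
```

```text
0.1045 False 16.325 [ 0.5367 -0.1045  0.0078] along -10.2 [-4.6 -9.2 -0.3] 0.0309
17.325
```

View pics/sc_1045c.png

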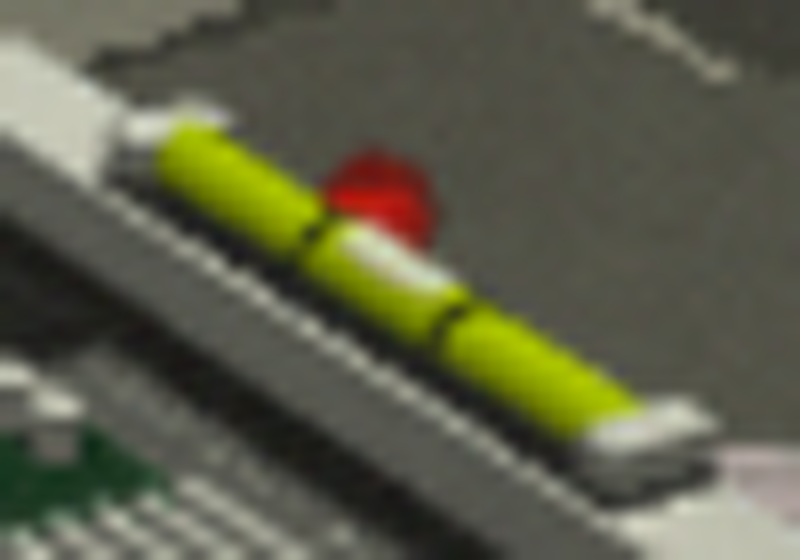

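Run:
```python
from h import *
from plant import *
gripper_to(.06); o=observe(); print(o['time_s'],o['opening'],o['ft_force'].round(1))
x=tool(.995).as_matrix()[:,0]
move_l(o['eef_pos']-x*.12,feed=.12)
movep([.545,.10,.33],rpy(1.0,1)); hold(.4)
snap("wrist","w6"); snap("scene","sc6"); snap("side","s6"); print(observe()['time_s'])
p=load("w6")[0]; print(p.shape)
p,d,K,T=load("sc6"); crop(p,315,115,365,150,16,"pics/sc6c.png")
```

```text
17.7167 0.05938773526127884 [ 0.7 -0.1 -0.1]
20.6417
(420, 560, 3)
```

View pics/w6.png

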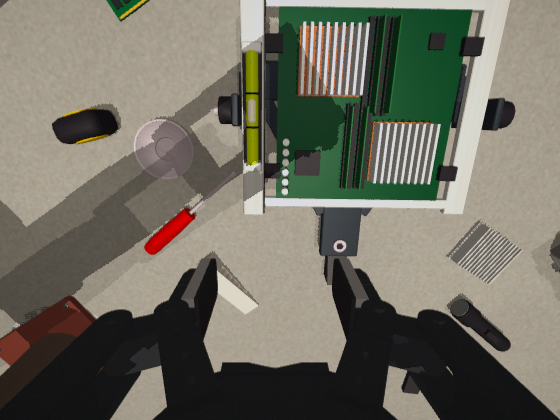

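View pics/sc6c.png

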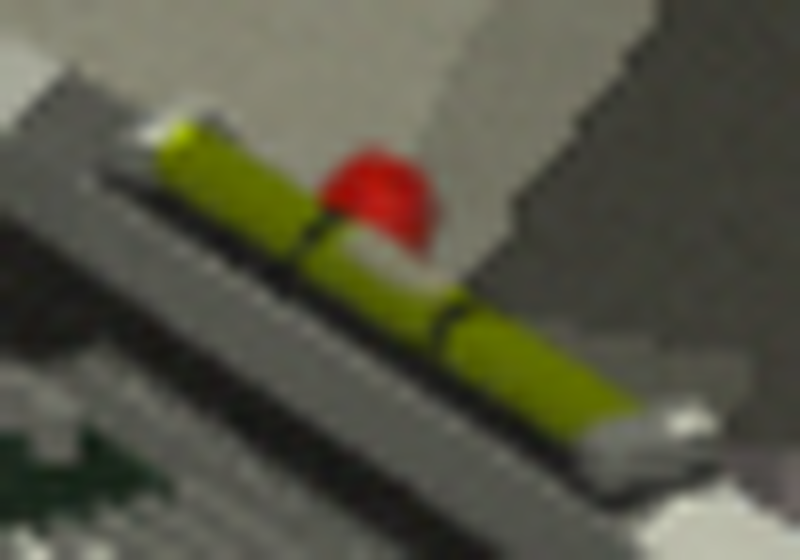

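Run:
```python
from h import *
p,d,K,T=load("w6")
crop(p,232,45,272,170,6 and 4.8,"pics/w6c.png"); crop(p,300,195,380,290,6,"pics/w6d.png")
a=p[45:170].astype(int)
for u in (249,251,253): print(u,[(r+45,x[2]) for r,x in enumerate(a[:,u]) if 80-45<r+0<145-45 and x[2]>20],[(r+45) for r,x in enumerate(a[:,u]) if x.sum()<130])
col=p[45:170,248:255].astype(float).mean(1)
b=col[:,2]; print([(i+45,int(v)) for i,v in enumerate(b)][35:90]); print([(i+45,int(v)) for i,v in enumerate(col[:,1])][35:90])
w=cloud(d,K,T)
for (u,v) in [(339,225),(330,270)]: print(w[v,u])
e=ray([(320,254),(357.5,254)],K,T,.0385); print("lip top",e.round(4),e.mean(0))
```

```text
249 [(99, np.int64(48)), (100, np.int64(115)), (101, np.int64(124)), (102, np.int64(124)), (103, np.int64(125)), (104, np.int64(124)), (105, np.int64(125)), (106, np.int64(125)), (107, np.int64(124)), (108, np.int64(125)), (109, np.int64(124)), (110, np.int64(125)), (111, np.int64(125)), (112, np.int64(124)), (113, np.int64(124)), (114, np.int64(124)), (115, np.int64(124)), (116, np.int64(124)), (117, np.int64(123)), (118, np.int64(124)), (119, np.int64(123)), (120, np.int64(121)), (121, np.int64(115)), (122, np.int64(51))] [92, 93, 127]
251 [(99, np.int64(116)), (100, np.int64(133)), (101, np.int64(139)), (102, np.int64(141)), (103, np.int64(141)), (104, np.int64(142)), (105, np.int64(141)), (106, np.int64(142)), (107, np.int64(141)), (108, np.int64(141)), (109, np.int64(141)), (110, np.int64(141)), (111, np.int64(141)), (112, np.int64(140)), (113, np.int64(140)), (114, np.int64(140)), (115, np.int64(140)), (116, np.int64(140)), (117, np.int64(140)), (118, np.int64(140)), (119, np.int64(140)), (120, np.int64(133)), (121, np.int64(127)), (122, np.int64(98))] [93, 127]
253 [(99, np.in
[... 1220 characters left out ...]
90, 141), (91, 141), (92, 68), (93, 10), (94, 100), (95, 136), (96, 141), (97, 141), (98, 141), (99, 141), (100, 148), (101, 152), (102, 153), (103, 154), (104, 154), (105, 154), (106, 153), (107, 154), (108, 154), (109, 153), (110, 154), (111, 154), (112, 154), (113, 153), (114, 153), (115, 153), (116, 150), (117, 153), (118, 153), (119, 153), (120, 149), (121, 143), (122, 136), (123, 139), (124, 141), (125, 141), (126, 76), (127, 17), (128, 80), (129, 134), (130, 140), (131, 141), (132, 141), (133, 141), (134, 141)]
[ 0.58133154 -0.02808262  0.03711517]
[ 0.52978119 -0.09374319  0.02956867]
lip top [[ 0.5317 -0.0547  0.0385]
 [ 0.5822 -0.0871  0.0385]] [ 0.55694968 -0.07086619  0.0385    ]
```

View pics/w6c.png

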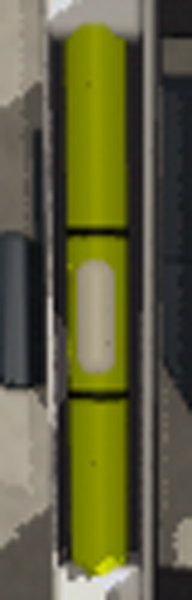

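View pics/w6d.png

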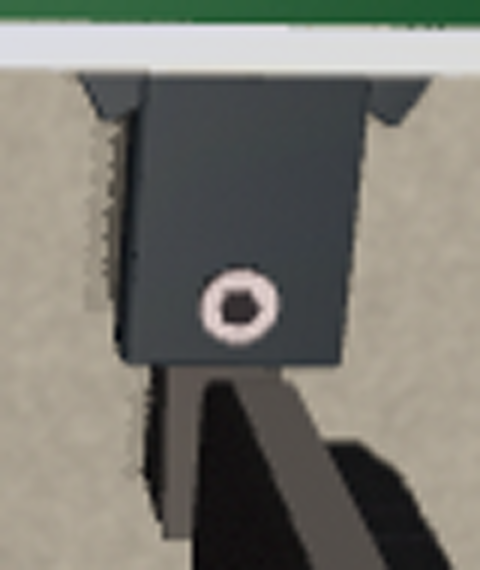

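From above, the bubble spans rows 99–122.5, between lines at rows 92.9 and 127.1. That puts it within 0.7 mm of centre (about 0.001 rad). One last check that the stage didn't slide and nothing else moved.

Run:
```python
from h import *
a=load("sc0" if 0 else "scene0")[0]; b=load("sc6")[0]
for n,(u,v,r) in {"knob near rear foot":(234,190,9),"rear foot L shadow area":(352,182,9),"arm left knob":(355,183,7),"heatsink":(170,175,12),"torch":(146,153,12),"packer":(165,132,9),"purple":(190,106,12)}.items():
    t=a[v-r:v+r,u-r:u+r]; s=b[v-r-8:v+r+8,u-r-8:u+r+8]
    m=cv2.matchTemplate(s,t,cv2.TM_CCOEFF_NORMED); _,mx,_,l=cv2.minMaxLoc(m); print(n,np.array(l)-8,round(mx,2))
crop(load("s6")[0],180,20,520,310,2.2,"pics/s6c.png");
```

```text
knob near rear foot [1 1] 0.96
rear foot L shadow area [5 2] 0.8
arm left knob [4 6] 0.9
heatsink [0 0] 1.0
torch [0 0] 1.0
packer [0 0] 1.0
purple [0 0] 1.0
```

View pics/s6c.png

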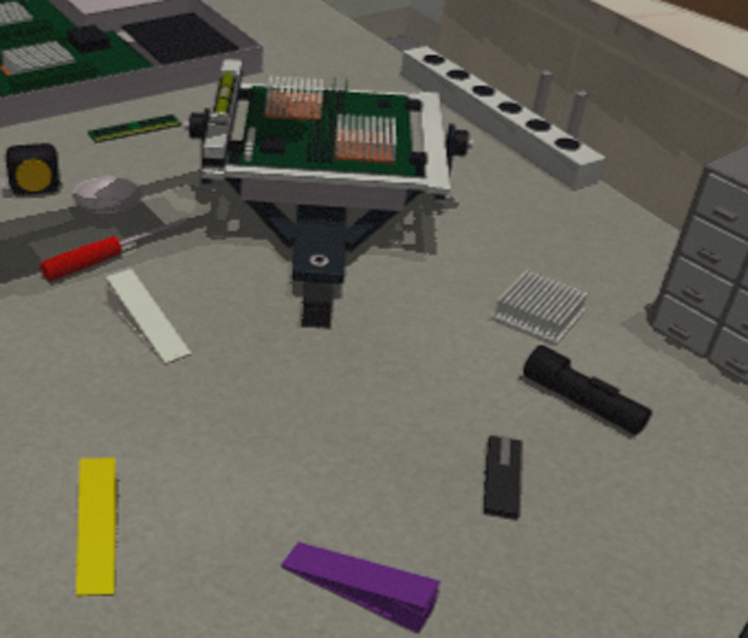

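The side view shows the shim straight and centred under the corner with its heel exposed, the bystanders in place and the arm clear. Handing in.

Run:
```python
from plant import *
print(observe()['time_s'],observe()['ft_force'].round(1)); job_done()
```

```text
20.6417 [ 0.  -0.8 -0.9]
the job is handed in; nothing more can be done
```

I took the dark wedge shim by its heel and slid it in, toe first and in line with the stage's x axis. It now sits about 78 mm under the front corner. Then I let go and backed the arm away, and handed the job in at 20.6 s. The push took about 10 N.

**Bubble:** after release it sits between its lines. The wrist view from above puts it about 0.7 mm towards the front of centre (about -0.001 rad). The scene view puts it about 0.3 mm towards the rear, so the two differ by about 1 mm.

**Bystanders:** matching the heat sink, torch, packer and purple wedge in the before and after pictures showed zero pixels of shift. The others I only checked by eye in the final side view, where they look unmoved.

**Stage slide:** this is less certain.
- The top edge of the lip measured about 5 mm further back than before, of which about 2 mm is expected from the tilt. My two readings of the lip before the push also differed by about 5 mm, so this is within measurement noise.
- The stage's right-hand knob moved only about 1 pixel.
- The two matches on the left side of the stage were weaker (0.8 and 0.9) and showed 5 to 7 pixels of shift. Lighting and shadows had changed there, so I did not rely on them.

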